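Bring the jam round on the revolving condiment tray

TASK

Turn the revolving condiment tray, gently pushing with a fingertip against the part of its steel spokes that sticks out past the wooden disc, until the jam jar stands lined up with the red arrow; then take the finger away. Do not pinch the spokes, and do not touch or lift the jars, which must all stay standing on the tray. Leave the glasses and the bowl on the draining board where they are.

Things in the scene. Friction and masses are not known exactly. Their poses are not given: they have to be found in the camera images.
- tray_foot: Dark steel round foot, 140 mm across, fixed on the worktop, that carries the revolving condiment tray and does not turn itself. Origin: on the tray's vertical turning axis, at worktop height. Beyond the tray a wall cabinet hangs 0.5 m above the worktop, so the wrist has most room on the side of the tray nearest the robot.
- turntable: Pale wooden disc (224 mm across, top at z = 40 mm) and, over it, a cross of four level steel spokes, 14 mm thick, that turn with it and project past its edge to black balls (22 mm, centres 192 mm from the axis); boss in the middle to z = 66 mm. Turns either way, over a full turn; friction 0.15 N m (1 N at a spoke), no spring or detents. Origin: on the axis, z = 30 mm.
- arrow_collar: Flat white collar, 4 mm high, on the worktop round the foot, with a white tab, 50 mm wide, that sticks out to 168 mm from the axis and bears a red arrow. Fixed. Origin: on the tray's axis, at worktop height. The arrow lies along the collar's own -x axis and points inward to the axis; the jam jar has to stand on the disc in this direction.
- arrow (a point): Middle of the red arrow on the collar's tab, 145 mm from the tray's axis, 5 mm above the worktop.
- spoke0 (a point): Point on the centre line of spoke 0 (of four alike), outside the disc, 172 mm from the axis and 20 mm inside its black ball: a good place to push sideways on. z = 50 mm. Below it is free down to the worktop, or to the collar's tab.
- spoke1 (a point): Point on the centre line of spoke 1 (of four alike), outside the disc, 172 mm from the axis and 20 mm inside its black ball: a good place to push sideways on. z = 50 mm. Below it is free down to the worktop, or to the collar's tab.
- spoke2 (a point): Point on the centre line of spoke 2 (of four alike), outside the disc, 172 mm from the axis and 20 mm inside its black ball: a good place to push sideways on. z = 50 mm. Below it is free down to the worktop, or to the collar's tab.
- spoke3 (a point): Point on the centre line of spoke 3 (of four alike), outside the disc, 172 mm from the axis and 20 mm inside its black ball: a good place to push sideways on. z = 50 mm. Below it is free down to the worktop, or to the collar's tab.
- jam_jar: Jam jar with red label and grey lid, 66 mm across, 108 mm high, 0.38 kg. Stands loose on the wooden disc, in one of the four quarters between the spokes, 70 mm from the axis, and rides round with the disc. Origin: centre of its underside (z = 40 mm).
- spice_paprika: A third spice jar with red cap, alike, 45 mm across, 106 mm high. Stands loose on the wooden disc, in one of the four quarters between the spokes, 70 mm from the axis, and rides round with the disc. Origin: centre of its underside (z = 40 mm).
- spice_cumin: Spice jar with red cap, 45 mm across, 106 mm high. Stands loose on the wooden disc, in one of the four quarters between the spokes, 70 mm from the axis, and rides round with the disc. Origin: centre of its underside (z = 40 mm).
- spice_turmeric: Another spice jar with red cap like the first, 45 mm across, 106 mm high. Stands loose on the wooden disc, in one of the four quarters between the spokes, 70 mm from the axis, and rides round with the disc. Origin: centre of its underside (z = 40 mm).
- tumbler_a: Glass tumbler, the nearer one, 85 mm across, 94 mm high, loose on the draining board at the right. A bystander, to be left alone. Origin: centre of its underside.
- rice_bowl: White rice bowl, 115 mm across, 51 mm high, loose on the draining board at the right. A bystander, to be left alone. Origin: centre of its underside.
Things that resemble listed ones, but are neither listed nor needed, are in the scene too. Leave any turquoise look-alike of the jam_jar alone. Leave any green look-alike of the spice_cumin alone.

How it is judged:
By the outcome, as a careful person would: the job done as asked, in the order asked, and still so for the second after the job is handed in, with the robot touching nothing.
It also fails if it takes over 67 s, if anything falls off the work surface, if the arm or the gripper's body presses on something with over 40 N, if the wrist force passes 120 N, or if a joint passes its speed limit or range.

ROBOT

A 6-joint arm with a two-finger parallel gripper is mounted at the origin on a cart in front of the work surface, level with it; the furniture and walls round the work are solid. World frame = base frame: x ahead of the robot, y to its left, z up, the work surface at z = 0. Lengths are in m, angles in rad, forces in N, time in s.
With the tool pointing down it reaches from about 0.3 to 0.875 m from the base axis. Payload 6.4 kg.
Tool frame: the origin (TCP) lies midway between the tips of the shut fingers; the grasp point (between the pads) lies 19 mm behind it; x points along the fingers, y is the direction in which the jaws open and shut, and the axes are right-handed (so a half turn about x gives the same grasp; the last joint's range is limited). The gripper opens to 85 mm and grips with 20 to 120 N. Pads are 22 mm wide; open, the fingers measure 114 mm over their backs; the gripper's body (76 mm by 85 mm) begins 54 mm behind the grasp point. The pads swing forward as they close: fully open they stand 13 mm farther back than shut.
Start: joints at [0.946, 0.181, 1.607, -0, 1.354, -0.206], TCP at [0.234, 0.525, 0.231] pointing down, gripper open.
Joint ranges: [-2.99, 2.99], [-0.89, 2.07], [0.3, 2.58], [-1.14, 4.28], [0, 2.63], [-3.12, 3.12]. Speed limits (rad/s): [2.57, 2.57, 3.01, 3.14, 3.14, 3.14].

INTERFACE

Orientations are given as a unit quaternion [w, x, y, z].
In Python, from bench import ctrl gives the robot as it stands.
- The arm moves only by the tool servo_tool, never from a script. Its argument "targets" is a list of rows, each a list of 7 numbers: the turn, a rotation vector about the tool's x, y, z in rad, then the shift along the tool's x, y, z in mm, then the opening, from -1 (shut) to 1 (fully open). A call has exactly 8 rows; each row is the pose to reach, as a shift and turn from the pose measured when the call began, along the tool's axes at that moment; what a row does not reach only later rows make up. A row lasts 1/8 s, in which the tool goes at most 62.5 mm and 10.7 degrees, less where a joint would pass 70% of its speed; a pose out of reach is approached as far as the arm can. A call with a gripper value outside its range is refused whole. The fingers move at their own pace and stop on an object; the grip force is fixed at half the most. Time passes only in rows, so rows that repeat a pose let the fingers close, or fill a call up. It gives the time, the measured TCP pose, the force and the opening at its end, in the units of the state.
- ctrl.get_obs(): the state, without advancing time (a new reading comes with each control period).
- ctrl.camera(name): name is "scene" or "side" or "wrist"; returns a dict with "pixels" (480x640x3 uint8, blue, green, red), "intrinsics" (3x3 intrinsics, pixels), "R" (3x3) and "t" (3): a world point X has camera coordinates R X + t; the wrist camera has in their place "tool_from_camera" (4x4, takes a point from camera to tool coordinates, whose origin is the TCP and whose axes are the tool frame's). Camera axes: x right, y down, z forward; pixel columns grow to the right and rows downward; lengths in m; the calibration is good to about 2 mm. A picture is of the moment at which its call begins: read the wrist's pose just before it. There is no depth.
- ctrl.hand_in(): hands the job in, once; it reports no verdict.
The state is a dict: "time_s": time; "q": joint angles; "dq": joint speeds; "joint_efforts": joint torques, N m; "eef_pos": TCP position; "eef_rot": TCP orientation; "wrist_force": force on the tool from outside, world axes, zero at the start; "torque": the same for the moment, N m; "opening": opening from 0.0 (shut) to 1.0 (fully open).
Only numpy, scipy, OpenCV 4.12 (cv2) and the standard library are available. Lean on these libraries where they do the work, as an engineer would, in place of code of your own. Each camera call takes 0.05 s, during which the arm holds its last target.

## Working session

There is one attempt and no reset: what is moved stays moved. The work goes in short steps, Python scripts to look and compute and a tool call to move; the robot and the scene stay as the last step left them, time stands still between calls to the robot, and variables do not carry over. Pictures are saved under pics/ and viewed, and the job is handed in when it is done.

Besides the shell and the picture viewer there is one more tool, called after "Emit:" as name([rows], argument=value, ...), one row to a line, values as JSON. servo_tool: Moves the arm, as the interface text tells. Its arguments: {"type":"object","properties":{"targets":{"type":"array","items":{"type":"array","items":{"type":"number"}}}},"required":["targets"]}

```bash
ls; mkdir -p pics; python3 - <<'E'
from bench import ctrl
import cv2,numpy as np,pickle
o=ctrl.get_obs()
print({k:np.round(v,3) if not isinstance(v,dict) else v for k,v in o.items()})
d={}
for n in ["scene","side"]:
    c=ctrl.camera(n); d[n]=c; cv2.imwrite(f"pics/{n}0.png",np.array(c["pixels"]))
    print(n,c["intrinsics"],c["R"],c["t"])
pickle.dump(d,open("cams.pkl","wb"))
E
```

```text
pics
{'time_s': np.float64(0.0), 'q': array([ 0.946,  0.182,  1.608, -0.   ,  1.354, -0.206]), 'dq': array([-0.002, -0.001,  0.   , -0.   ,  0.001, -0.001]), 'joint_efforts': array([-3.0000e-03, -4.4490e+01, -3.5131e+01, -1.0000e-03,  1.0000e-02,
       -0.0000e+00]), 'eef_pos': array([0.233, 0.525, 0.23 ]), 'eef_rot': array([ 0.691,  0.146,  0.692, -0.148]), 'wrist_force': array([ 0.213,  0.006, -0.757]), 'torque': array([ 0.004, -0.006,  0.012]), 'opening': np.float64(0.998)}
scene [[554.62058277   0.         310.4995698 ]
 [  0.         554.62058277 249.94209371]
 [  0.           0.           1.        ]] [[ 0.59145672 -0.80594129  0.02525067]
 [-0.33377656 -0.27321505 -0.90218997]
 [ 0.73401101  0.52517824 -0.43059918]] [-0.40826891  0.23909856  0.78759287]
side [[460.73417139   0.         327.44770343]
 [  0.         460.73417139 239.51868589]
 [  0.           0.           1.        ]] [[-0.98332038 -0.18003349 -0.02586453]
 [-0.07031786  0.50744813 -0.85880836]
 [ 0.16773918 -0.84266502 -0.51164366]] [0.52784841 0.12017361 0.82090553]
```

View pics/scene0.png

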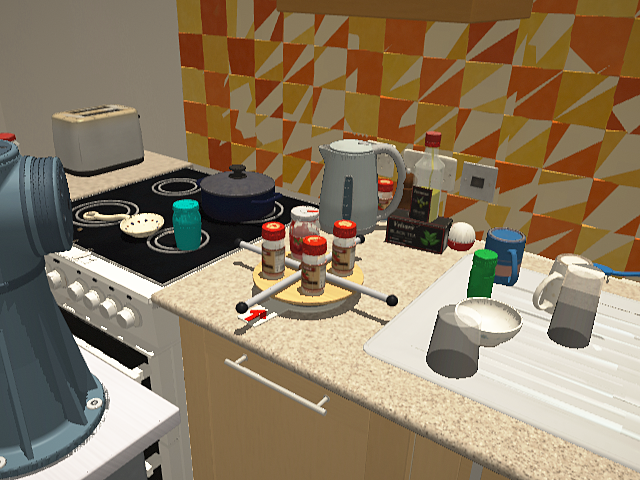

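View pics/side0.png

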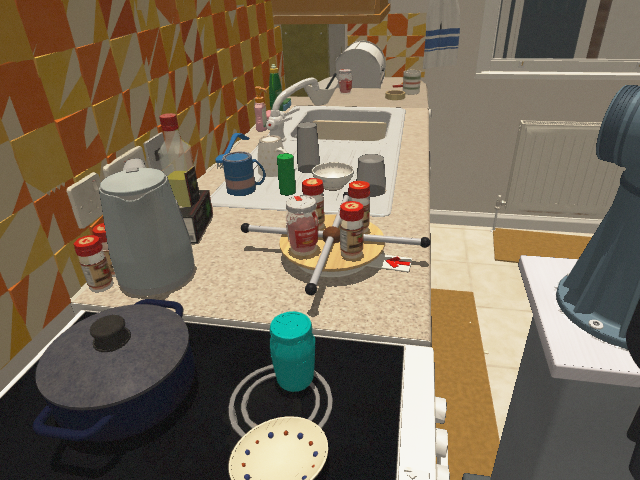

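The jam jar (red label, grey lid) is at scene (304,230) and side (302,225), at the back-left of the tray. The turquoise look-alike on the hob, at scene (187,225) and side (292,350), is not it. The arrow is at scene (257,314) and side (398,264). Next I'll measure these and confirm with crops.

```bash
cat > h.py <<'E'
import numpy as np,cv2,pickle
def ray(c,u,v):
    K,R,t=[np.array(c[k]) for k in("intrinsics","R","t")]
    d=R.T@np.linalg.solve(K,[u,v,1.]); return -R.T@t,d
def onz(c,u,v,z):
    o,d=ray(c,u,v); return o+d*(z-o[2])/d[2]
def tri(c1,p1,c2,p2):
    o1,d1=ray(c1,*p1);o2,d2=ray(c2,*p2);d1/=np.linalg.norm(d1);d2/=np.linalg.norm(d2)
    s=np.linalg.lstsq(np.c_[d1,-d2],o2-o1,rcond=None)[0]
    a=o1+s[0]*d1;b=o2+s[1]*d2
    return (a+b)/2,np.linalg.norm(a-b)
def proj(c,X):
    K,R,t=[np.array(c[k]) for k in("intrinsics","R","t")]
    p=K@(R@np.array(X)+t); return p[:2]/p[2]
def blobs(m,mn=15):
    n,l,s,ce=cv2.connectedComponentsWithStats(m.astype(np.uint8))
    return [(np.round(ce[i],1).tolist(),s[i].tolist()) for i in range(1,n) if s[i][4]>=mn]
E
python3 - <<'E'
from h import *
d=pickle.load(open("cams.pkl","rb"))
for n,(x0,y0,x1,y1) in {"scene":(220,190,420,340),"side":(220,160,450,310)}.items():
    im=np.array(d[n]["pixels"]); c=im[y0:y1,x0:x1]
    cv2.imwrite(f"pics/{n}_crop.png",cv2.resize(c,None,fx=3.4,fy=3.4,interpolation=cv2.INTER_CUBIC))
    m=(c.max(2)<45)
    print(n,"black",[([b[0][0]+x0,b[0][1]+y0],b[1][2:]) for b in blobs(m)])
    b,g,r=[c[...,i].astype(int) for i in range(3)]
    m=(r>150)&(g<70)&(b<70)
    print(n,"red",[([b[0][0]+x0,b[0][1]+y0],b[1][2:]) for b in blobs(m)])
E
```

```text
scene black [([250.3, 216.4], [99, 66, 2802]), ([414.8, 206.6], [11, 30, 205]), ([403.9, 233.2], [34, 32, 588]), ([361.1, 238.4], [9, 8, 29]), ([391.6, 300.7], [12, 11, 87]), ([241.3, 307.7], [12, 12, 97])]
scene red [([344.8, 224.7], [22, 9, 91]), ([272.9, 226.8], [23, 10, 97]), ([314.2, 240.7], [23, 11, 141]), ([254.2, 313.8], [20, 11, 91])]
side black [([244.2, 228.5], [7, 9, 38]), ([424.8, 242.8], [9, 8, 56]), ([310.5, 289.6], [12, 11, 81])]
side red [([312.7, 182.5], [20, 7, 64]), ([359.2, 184.5], [21, 8, 101]), ([351.6, 206.5], [22, 11, 94]), ([396.6, 262.9], [24, 8, 86])]
```

```bash
ls pics
```

```text
scene0.png
scene_crop.png
side0.png
side_crop.png
```

View pics/scene_crop.png

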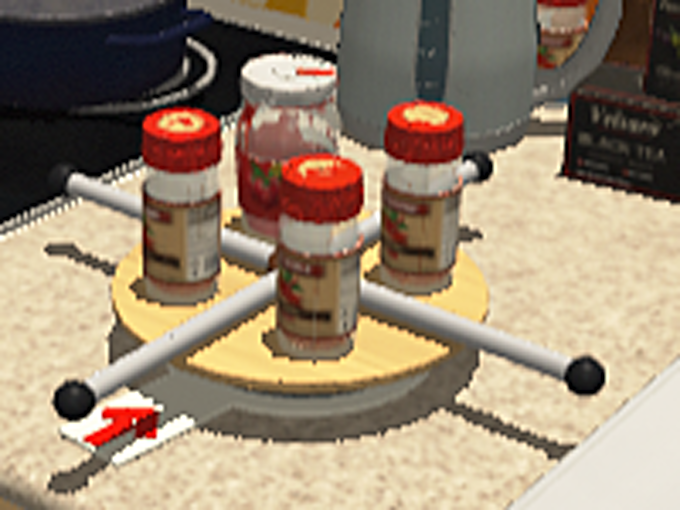

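View pics/side_crop.png

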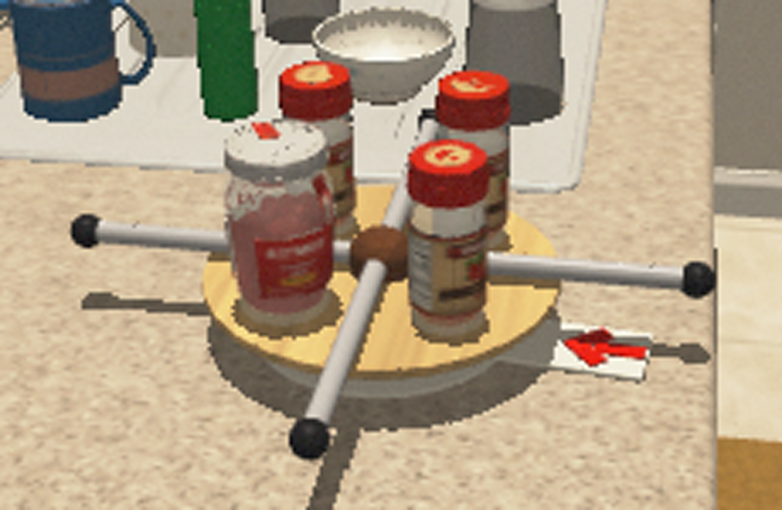

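```bash
python3 - <<'E'
from h import *
d=pickle.load(open("cams.pkl","rb"));S=d["scene"];D=d["side"]
for n,p,q in [("near",(241.3,307.7),(424.8,242.8)),("far",(361.1,238.4),(244.2,228.5))]:
    print(n,tri(S,p,D,q))
B=[onz(S,241.3,307.7,.05),onz(S,391.6,300.7,.05),onz(D,424.8,242.8,.05),onz(D,244.2,228.5,.05),onz(D,310.5,289.6,.05),onz(S,361.1,238.4,.05)]
for b in B: print(np.round(b,4))
print("arrow",onz(S,254.2,313.8,.005),onz(D,396.6,262.9,.005))
E
```

```text
near (array([ 0.35298914, -0.09354171,  0.04907695]), np.float64(0.0026730759043502063))
far (array([ 0.7403812 , -0.10239257,  0.04902523]), np.float64(0.004433343346102281))
[ 0.3538 -0.0943  0.05  ]
[ 0.5419 -0.2908  0.05  ]
[ 0.3521 -0.0904  0.05  ]
[ 0.7372 -0.0972  0.05  ]
[0.548  0.0964 0.05  ]
[ 0.7431 -0.102   0.05  ]
arrow [ 0.40607894 -0.07703349  0.005     ] [ 0.40557118 -0.07702279  0.005     ]
```

```bash
python3 - <<'E'
from h import *
d=pickle.load(open("cams.pkl","rb"));S=d["scene"];D=d["side"]
ax=np.array([.546,-.0967])
for X in [onz(S,305,212.4,.148),onz(D,301.2,202.9,.148)]+[tri(S,(305,212.4),D,(301.2,202.9))[0]]:
    v=X[:2]-ax; print("lid",X,np.hypot(*v),np.degrees(np.arctan2(v[1],v[0])))
for X in [onz(S,254.2,313.8,.005),onz(D,396.6,262.9,.005)]:
    v=X[:2]-ax; print("arrow",np.hypot(*v),np.degrees(np.arctan2(v[1],v[0])))
# tab white mask
for n,c,(x0,y0,x1,y1) in [("scene",S,(235,305,280,330)),("side",D,(380,252,420,275))]:
    im=np.array(c["pixels"]); cr=im[y0:y1,x0:x1]
    cv2.imwrite(f"pics/tab_{n}.png",cv2.resize(cr,None,fx=14,fy=14,interpolation=cv2.INTER_NEAREST))
E
python3 - <<'E'
from scipy.spatial.transform import Rotation as R
print(R.from_quat([.146,.692,-.148,.691]).as_matrix().round(3))
E
```

```text
lid [ 0.59010389 -0.05499721  0.148     ] 0.0606982421949342 43.39712959921046
lid [ 0.59161475 -0.04218747  0.148     ] 0.07107968520745025 50.07823384699938
lid [ 0.5945104  -0.05098859  0.14459709] 0.06665427468785837 43.298450927399905
arrow 0.141296406964876 171.99924121993428
arrow 0.14180072326539042 172.0235151446665
[[-0.002  0.407  0.914]
 [-0.002  0.914 -0.407]
 [-1.    -0.003 -0.001]]
```

View pics/tab_scene.png

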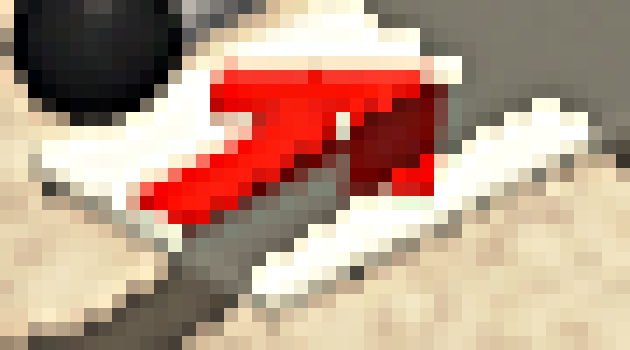

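View pics/tab_side.png

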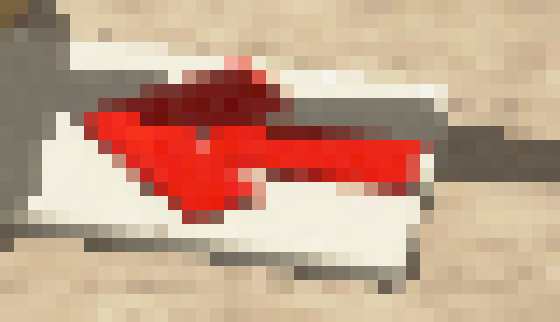

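```bash
python3 - <<'E'
from h import *
d=pickle.load(open("cams.pkl","rb"));S=d["scene"];D=d["side"]
ax=np.array([.546,-.0967])
def r(n,X):
    v=X[:2]-ax; print(n,X.round(4),np.hypot(*v).round(4),np.degrees(np.arctan2(v[1],v[0])).round(1))
r("tail D",onz(D,409.6,263.4,.004));r("tip D",onz(D,386.1,260.7,.004))
r("c1 D",onz(D,411.4,258.4,.004));r("c2 D",onz(D,408.9,272.4,.004));r("mid",(onz(D,411.4,258.4,.004)+onz(D,408.9,272.4,.004))/2)
r("c1 S",onz(S,237.9,316.1,.004));r("c2 S",onz(S,253.9,326.4,.004));r("mid",(onz(S,237.9,316.1,.004)+onz(S,253.9,326.4,.004))/2)
E
```

```text
tail D [ 0.3791 -0.0805  0.004 ] 0.1677 174.4
tip D [ 0.4276 -0.0837  0.004 ] 0.1191 173.7
c1 D [ 0.376  -0.0999  0.004 ] 0.1701 -178.9
c2 D [ 0.3795 -0.0477  0.004 ] 0.1735 163.6
mid [ 0.3778 -0.0738  0.004 ] 0.1698 172.3
c1 S [ 0.3823 -0.0576  0.004 ] 0.1683 166.6
c2 S [ 0.3749 -0.1039  0.004 ] 0.1713 -177.6
mid [ 0.3786 -0.0807  0.004 ] 0.1682 174.6
```

Emit:
servo_tool([
  [0,0,0,0,-30,24,-1],
  [0,0,0,0,-75,60,-1],
  [-0.03,0,0,0,-125,100,-1],
  [-0.06,0,0,0,-180,145,-1],
  [-0.09,0,0,0,-235,190,-1],
  [-0.12,0,0,0,-285,230,-1],
  [-0.15,0,0,0,-325,262,-1],
  [-0.16,0,0,0,-350,280,-1],
])

```text
time_s: 1.1
eef_pos: [0.3471, 0.089, 0.2309]
eef_rot: [0.701, 0.091, 0.701, -0.092]
wrist_force: [1.0, -0.1, -0.4]
opening: 0.001
```

```bash
cat >> h.py <<'E'
from scipy.spatial.transform import Rotation as Rot
def state():
    from bench import ctrl
    o=ctrl.get_obs(); q=o["eef_rot"]; M=Rot.from_quat([q[1],q[2],q[3],q[0]]).as_matrix()
    print("t",round(float(o["time_s"]),2),"p",np.round(o["eef_pos"],4),"F",np.round(o["wrist_force"],2),"open",round(float(o["opening"]),3),"q",np.round(o["q"],2))
    print("tool x,y,z rows:",M.T.round(3).tolist())
    v=np.array(o["eef_pos"])[:2]-AX; print("finger r,bearing",np.hypot(*v).round(4),np.degrees(np.arctan2(v[1],v[0])).round(2)%360)
    return o,M
AX=np.array([.546,-.0967])
def wristcam(o,M):
    from bench import ctrl
    c=ctrl.camera("wrist"); T=np.array(c["tool_from_camera"]); W=np.eye(4);W[:3,:3]=M;W[:3,3]=o["eef_pos"]
    X=np.linalg.inv(W@T); return dict(pixels=np.array(c["pixels"]),intrinsics=c["intrinsics"],R=X[:3,:3],t=X[:3,3]),T
E
python3 - <<'E'
from h import *
o,M=state()
c,T=wristcam(o,M); print(T.round(3)); cv2.imwrite("pics/w1.png",c["pixels"])
E
```

```text
t 1.1 p [0.3471 0.089  0.2309] F [ 0.98 -0.08 -0.43] open 0.001 q [-0.08 -0.36  2.1  -0.    1.4  -1.39]
tool x,y,z rows: [[-0.0, -0.002, -1.0], [0.257, 0.966, -0.002], [0.966, -0.257, 0.0]]
finger r,bearing 0.2721 136.97
[[ 0.    -0.289  0.957 -0.143]
 [ 1.    -0.    -0.     0.   ]
 [ 0.     0.957  0.289 -0.073]
 [ 0.     0.     0.     1.   ]]
```

View pics/w1.png

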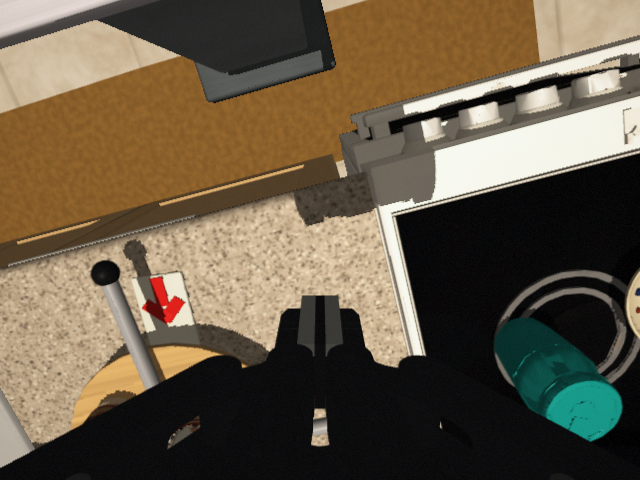

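Wrist view: arrow tail ≈(158,279), tip ≈(167,324), tab outer corners ≈(133,280) and (184,271). The near spoke's ball is at (105,272), and the near side of the tray is free.

```bash
cat > m.py <<'E'
from h import *
im=cv2.imread("pics/w1.png")
p=np.array([0.3471,0.089,0.2309]);M=np.array([[-0.0,-0.002,-1.0],[0.257,0.966,-0.002],[0.966,-0.257,0.0]]).T
E
python3 - <<'E'
from h import *
o,M=state(); c,T=wristcam(o,M)
im=c["pixels"].astype(int); b,g,r=im[...,0],im[...,1],im[...,2]
m=(r>90)&(g<40)&(b<40)&(r>3*g); m[:, 300:]=0; m[:220]=0;m[360:]=0
ys,xs=np.nonzero(m)
P=np.array([onz(c,x,y,.005)[:2] for x,y in zip(xs,ys)])
q=P.mean(0); v=q-AX; print("arrow cent",q,np.hypot(*v),np.degrees(np.arctan2(*v[::-1])))
u,s,vt=np.linalg.svd(P-q); print("axis dir",vt[0],np.degrees(np.arctan2(vt[0][1],vt[0][0])))
for n,pt,z in [("ball",(105,272),.05),("tail",(158,279),.004),("tip",(167,324),.004)]:
    X=onz(c,*pt,z);v=X[:2]-AX;print(n,X.round(4),np.hypot(*v).round(4),np.degrees(np.arctan2(*v[::-1])).round(1))
a=onz(c,133,280,.004);bb=onz(c,184,271,.004);v=((a+bb)/2)[:2]-AX;print("tabmid",np.hypot(*v),np.degrees(np.arctan2(*v[::-1])), np.hypot(*(a-bb)))
E
```

```text
t 1.15 p [0.348  0.0859 0.231 ] F [ 2.88 -1.03  0.38] open 0.003 q [-0.09 -0.36  2.1  -0.    1.39 -1.4 ]
tool x,y,z rows: [[-0.0, -0.004, -1.0], [0.259, 0.966, -0.004], [0.966, -0.259, 0.001]]
finger r,bearing 0.2693 137.31
arrow cent [ 0.40308324 -0.08017741] 0.1438686793745916 173.40531800010348
axis dir [0.99339965 0.11470452] 6.586582744837846
ball [ 0.3527 -0.1011  0.05  ] 0.1933 -178.7
tail [ 0.3831 -0.0843  0.004 ] 0.1633 175.6
tip [ 0.4303 -0.0933  0.004 ] 0.1157 178.3Traceback (most recent call last):
  File "<stdin>", line 11, in <module>
TypeError: return arrays must be of ArrayType
```

Emit:
servo_tool([
  [0,0,0,0,-35,22,-1],
  [0,0,0,0,-85,52,-1],
  [0,0,0,0,-120,74,-1],
  [0,0,0,25,-120,74,-1],
  [0,0,0,75,-120,74,-1],
  [0,0,0,125,-120,74,-1],
  [0,0,0,170,-120,74,-1],
  [0,0,0,192,-120,74,-1],
])

```text
time_s: 2.2
eef_pos: [0.3857, -0.0456, 0.0366]
eef_rot: [0.699, 0.093, 0.703, -0.093]
wrist_force: [0.6, -0.4, -0.2]
opening: -0.001
```

```bash
python3 - <<'E'
from h import *
o,M=state()
c,T=wristcam(o,M); cv2.imwrite("pics/w2.png",c["pixels"])
E
```

```text
t 2.2 p [ 0.3857 -0.0456  0.0366] F [ 0.62 -0.44 -0.19] open -0.001 q [-0.42  0.07  2.19 -0.    0.88 -1.73]
tool x,y,z rows: [[-0.005, -0.0, -1.0], [0.261, 0.965, -0.001], [0.965, -0.261, -0.004]]
finger r,bearing 0.1683 162.32
```

View pics/w2.png

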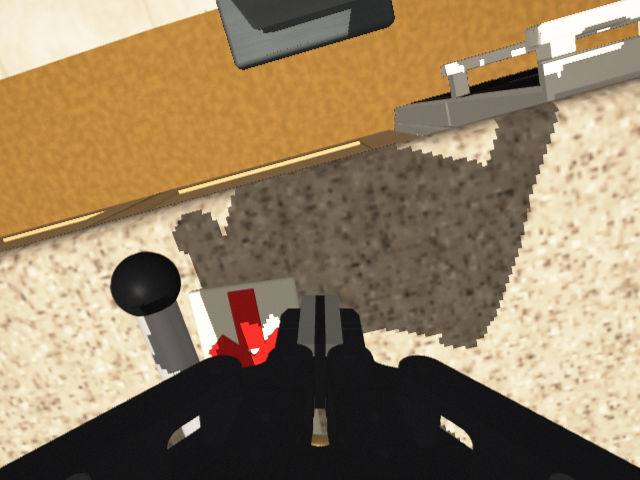

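```bash
cat >> h.py <<'E'
def plan(bs,r=.165,z=.037):
    o,M=state(); p=np.array(o["eef_pos"]); yaw0=np.degrees(np.arctan2(M[1,2],M[0,2]))
    for b in bs:
        a=np.radians(b); X=np.array([AX[0]+r*np.cos(a),AX[1]+r*np.sin(a),z])
        s=M.T@(X-p)*1000; d=(b-180-yaw0+180)%360-180
        print(b,"turn",round(-np.radians(d),3),"shift",s.round(1))
E
python3 -c "
from h import *
plan([164,166,168,170.5,173,175.5,178,180])"
```

```text
t 2.25 p [ 0.3845 -0.0452  0.0352] F [-3.05  0.22 -1.57] open -0.001 q [-0.42  0.07  2.2  -0.    0.88 -1.73]
tool x,y,z rows: [[-0.007, 0.001, -1.0], [0.261, 0.965, -0.001], [0.965, -0.261, -0.007]]
finger r,bearing 0.1695 162.31
164 turn 0.015 shift [-1.9 -5.1  4.3]
166 turn -0.02 shift [ -1.9 -10.8   4.3]
168 turn -0.055 shift [ -1.9 -16.6   4.5]
170.5 turn -0.098 shift [ -1.8 -23.8   5.1]
173 turn -0.142 shift [ -1.8 -30.9   5.9]
175.5 turn -0.186 shift [ -1.8 -38.    7.1]
178 turn -0.229 shift [ -1.9 -45.    8.6]
180 turn -0.264 shift [ -1.9 -50.6  10. ]
```

Emit:
servo_tool([
  [0.01,0,0,-2,-5,4,-1],
  [-0.02,0,0,-2,-11,4,-1],
  [-0.055,0,0,-2,-17,4.5,-1],
  [-0.1,0,0,-2,-24,5,-1],
  [-0.14,0,0,-2,-31,6,-1],
  [-0.185,0,0,-2,-38,7,-1],
  [-0.23,0,0,-2,-45,8.5,-1],
  [-0.265,0,0,-2,-51,10,-1],
])

```text
time_s: 3.25
eef_pos: [0.382, -0.0976, 0.0386]
eef_rot: [0.705, -0.001, 0.709, 0.001]
wrist_force: [-0.7, 0.6, 0.3]
opening: 0.002
```

```bash
python3 - <<'E'
from h import *
from bench import ctrl
plan([182,184.5,187,189.5,192,194.5,197,199])
c=ctrl.camera("side"); cv2.imwrite("pics/s2.png",np.array(c["pixels"])[140:320,200:460].repeat(3,0).repeat(3,1))
E
```

```text
t 3.25 p [ 0.382  -0.0976  0.0386] F [-0.74  0.63  0.33] open 0.002 q [-0.55  0.08  2.18 -0.    0.89 -2.12]
tool x,y,z rows: [[-0.005, -0.0, -1.0], [-0.002, 1.0, -0.0], [1.0, 0.002, -0.005]]
finger r,bearing 0.164 180.32
182 turn -0.033 shift [ 1.6 -4.8 -0.9]
184.5 turn -0.077 shift [  1.6 -12.   -0.5]
187 turn -0.12 shift [  1.6 -19.2   0.2]
189.5 turn -0.164 shift [  1.6 -26.3   1.2]
192 turn -0.208 shift [  1.6 -33.4   2.5]
194.5 turn -0.251 shift [  1.6 -40.4   4.2]
197 turn -0.295 shift [  1.6 -47.3   6.1]
199 turn -0.33 shift [  1.6 -52.8   7.9]
```

View pics/s2.png

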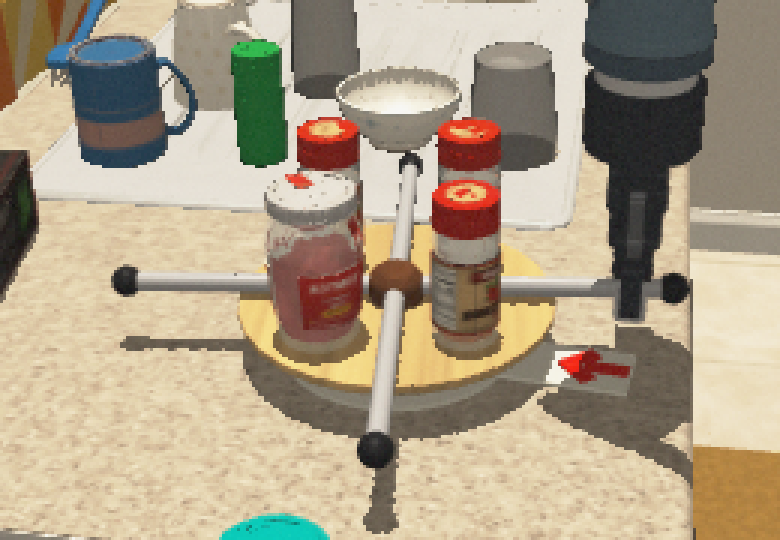

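The finger tip reaches below the spoke, touching only the spoke at about (628,285) in the crop. The tray is turning the right way and the jars are standing. I'll carry on.

Emit:
servo_tool([
  [-0.03,0,0,1,-5,-1,-1],
  [-0.075,0,0,1.5,-12,-0.5,-1],
  [-0.12,0,0,1.5,-19,0,-1],
  [-0.16,0,0,1.5,-26.5,1,-1],
  [-0.2,0,0,1.5,-33.5,2.5,-1],
  [-0.24,0,0,1.5,-40.5,4,-1],
  [-0.28,0,0,1.5,-47.5,6,-1],
  [-0.3,0,0,1.5,-53,8,-1],
])

```text
time_s: 4.3
eef_pos: [0.3913, -0.1518, 0.0382]
eef_rot: [0.698, -0.107, 0.7, 0.106]
wrist_force: [-0.4, 1.0, 0.9]
opening: -0.005
```

```bash
python3 - <<'E'
from h import *
plan([201,203.5,206,208.5,211,213.5,216,218])
E
```

```text
t 4.3 p [ 0.3913 -0.1518  0.0382] F [-0.44  1.01  0.92] open -0.005 q [-0.65  0.13  2.12 -0.    0.89 -2.52]
tool x,y,z rows: [[-0.003, -0.002, -1.0], [-0.299, 0.954, -0.001], [0.954, 0.299, -0.003]]
finger r,bearing 0.1642 199.59
201 turn -0.063 shift [ 1.3 -4.1 -0.5]
203.5 turn -0.107 shift [  1.3 -11.3   0.1]
206 turn -0.151 shift [  1.3 -18.4   1. ]
208.5 turn -0.194 shift [  1.3 -25.5   2.2]
211 turn -0.238 shift [  1.3 -32.5   3.8]
213.5 turn -0.281 shift [  1.3 -39.5   5.6]
216 turn -0.325 shift [  1.3 -46.4   7.8]
218 turn -0.36 shift [  1.3 -51.8   9.7]
```

Emit:
servo_tool([
  [-0.04,0,0,1,-4,-0.5,-1],
  [-0.07,0,0,1,-11.5,0,-1],
  [-0.1,0,0,1,-18.5,1,-1],
  [-0.12,0,0,1,-25.5,2,-1],
  [-0.14,0,0,1,-32.5,4,-1],
  [-0.16,0,0,1,-39.5,5.5,-1],
  [-0.18,0,0,1,-46.5,8,-1],
  [-0.2,0,0,1,-52,9.5,-1],
])

```text
time_s: 5.3
eef_pos: [0.4161, -0.199, 0.0372]
eef_rot: [0.684, -0.177, 0.686, 0.176]
wrist_force: [-0.2, 1.1, 0.9]
opening: 0.004
```

```bash
python3 - <<'E'
from h import *
from bench import ctrl
plan([220,222.5,225,227.5,230,232.5,234,235])
c=ctrl.camera("scene"); cv2.imwrite("pics/s3.png",np.array(c["pixels"])[170:350,190:430].repeat(3,0).repeat(3,1))
E
```

```text
t 5.3 p [ 0.4161 -0.199   0.0372] F [-0.18  1.06  0.92] open 0.004 q [-0.7   0.22  2.02 -0.    0.91 -2.77]
tool x,y,z rows: [[-0.003, -0.002, -1.0], [-0.483, 0.875, -0.0], [0.875, 0.483, -0.003]]
finger r,bearing 0.1653 218.22
220 turn -0.194 shift [ 0.2 -5.   1.2]
222.5 turn -0.237 shift [  0.2 -12.    2.7]
225 turn -0.281 shift [  0.2 -19.    4.6]
227.5 turn -0.325 shift [  0.2 -25.9   6.7]
230 turn -0.368 shift [  0.2 -32.6   9.2]
232.5 turn -0.412 shift [  0.2 -39.3  11.9]
234 turn -0.438 shift [  0.2 -43.2  13.7]
235 turn -0.456 shift [  0.2 -45.8  14.9]
```

View pics/s3.png

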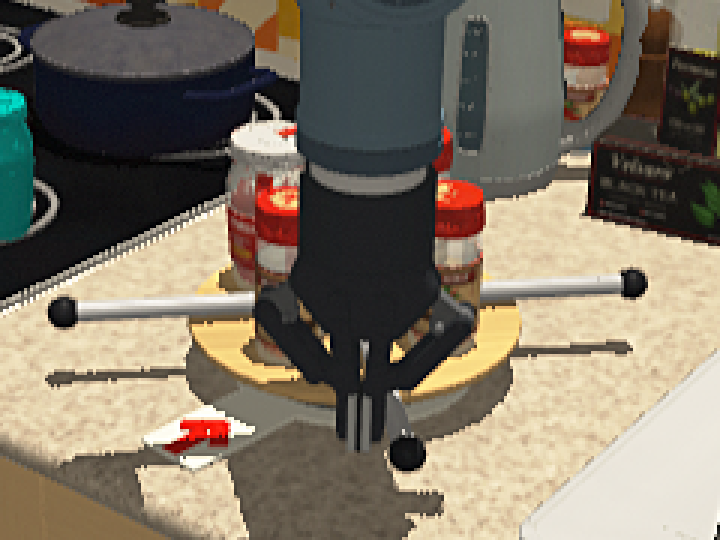

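Emit:
servo_tool([
  [-0.01,0,0,0,-5,1,-1],
  [-0.02,0,0,0,-12,3,-1],
  [-0.03,0,0,0,-19,4.5,-1],
  [-0.04,0,0,0,-26,7,-1],
  [-0.05,0,0,0,-32.5,9,-1],
  [-0.05,0,0,0,-39,12,-1],
  [-0.05,0,0,0,-43,13.5,-1],
  [-0.05,0,0,0,-46,15,-1],
])

```text
time_s: 6.35
eef_pos: [0.4521, -0.2328, 0.0374]
eef_rot: [0.679, -0.194, 0.681, 0.193]
wrist_force: [-0.4, 1.0, 0.3]
opening: -0.001
```

```bash
python3 - <<'E'
from h import *
from bench import ctrl
o,M=state()
c=ctrl.camera("side");im=np.array(c["pixels"]); cv2.imwrite("pics/s4.png",im[140:320,200:460].repeat(3,0).repeat(3,1))
s=ctrl.camera("scene");im2=np.array(s["pixels"]); cv2.imwrite("pics/s5.png",im2[170:350,190:430].repeat(3,0).repeat(3,1))
pickle.dump(dict(side=c,scene=s),open("c2.pkl","wb"))
x0,y0,x1,y1=200,200,450,330
for n,k,(x0,y0,x1,y1) in [("side",im,(200,180,450,330)),("scene",im2,(200,220,430,340))]:
    print(n,[([b[0][0]+x0,b[0][1]+y0],b[1][2:]) for b in blobs(k[y0:y1,x0:x1].max(2)<45) if b[1][4]<200])
E
```

```text
t 6.35 p [ 0.4521 -0.2328  0.0374] F [-0.41  0.99  0.33] open -0.001 q [-0.71  0.31  1.9  -0.    0.93 -2.83]
tool x,y,z rows: [[-0.002, -0.002, -1.0], [-0.527, 0.85, -0.001], [0.85, 0.527, -0.003]]
finger r,bearing 0.1653 235.4
side [([263.7, 211.8], [5, 6, 18]), ([413.0, 265.2], [11, 10, 65]), ([268.0, 278.9], [11, 9, 72]), ([216.0, 327.7], [45, 5, 135])]
scene [([203.0, 238.0], [7, 12, 39]), ([388.8, 252.0], [8, 9, 45]), ([215.7, 288.6], [11, 10, 80]), ([357.5, 315.9], [12, 12, 101])]
```

View pics/s4.png

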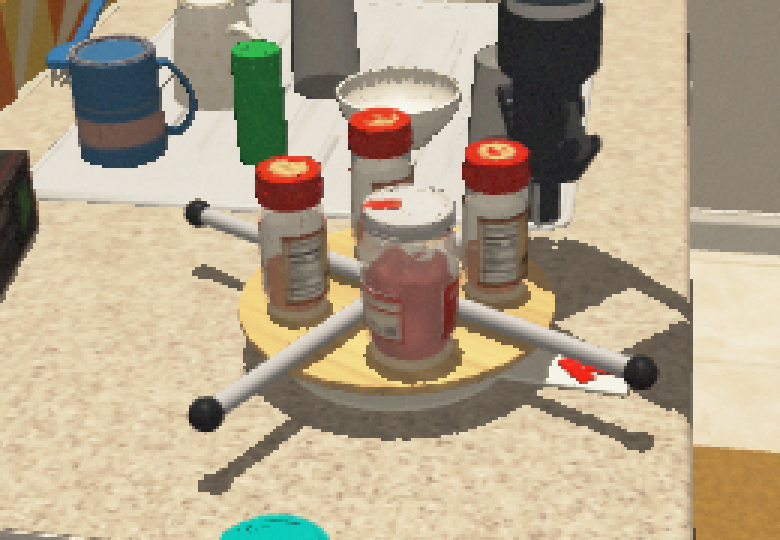

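View pics/s5.png

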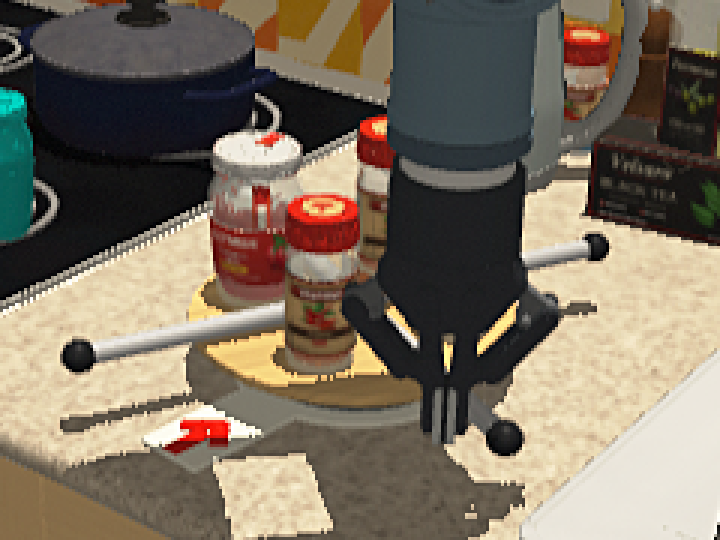

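```bash
cat >> h.py <<'E'
def br(n,X):
    v=X[:2]-AX; print(n,X[:3].round(4),np.hypot(*v).round(4),(np.degrees(np.arctan2(v[1],v[0]))%360).round(1))
E
python3 - <<'E'
from h import *
d=pickle.load(open("c2.pkl","rb"));S=d["scene"];D=d["side"]
br("near",onz(D,413,265.2,.05));br("near",onz(S,215.7,288.6,.05))
br("left",onz(D,268,278.9,.05));br("far",onz(D,263.7,211.8,.05));br("far",onz(S,388.8,252,.05));br("right",onz(S,357.5,315.9,.05))
br("lid",onz(D,336.3,209.7,.148));br("lid",onz(S,275.7,220,.148));br("lid",tri(S,(275.7,220),D,(336.3,209.7))[0])
E
```

```text
near [ 0.3736 -0.0057  0.05  ] 0.195 152.2
near [ 0.3741 -0.011   0.05  ] 0.1921 153.5
left [0.6313 0.0763 0.05  ] 0.1929 63.7
far [ 0.7184 -0.1791  0.05  ] 0.1911 334.4
far [ 0.7202 -0.1861  0.05  ] 0.1958 332.8
right [ 0.459  -0.2693  0.05  ] 0.1933 243.2
lid [ 0.5205 -0.0229  0.148 ] 0.0781 109.1
lid [ 0.5209 -0.035   0.148 ] 0.0666 112.1
lid [ 0.523  -0.0318  0.1449] 0.0688 109.5
```

Emit:
servo_tool([
  [0,0,0,0,6,-2,-1],
  [0,0,0,0,15,-4,-1],
  [0,0,0,-15,15,-5,-1],
  [0,0,0,-50,15,-5,-1],
  [0,0,0,-90,15,-5,-1],
  [0,0,0,-130,15,-5,-1],
  [0,0,0,-155,15,-5,-1],
  [0,0,0,-165,15,-5,-1],
])

```text
time_s: 7.45
eef_pos: [0.4413, -0.223, 0.2053]
eef_rot: [0.68, -0.196, 0.68, 0.192]
wrist_force: [0.3, 0.5, -0.7]
opening: 0.004
```

```bash
python3 - <<'E'
from h import *
plan([220,205,190,175,160,150,142,139.5],z=.2)
E
```

```text
t 7.45 p [ 0.4413 -0.223   0.2053] F [ 0.31  0.51 -0.72] open 0.004 q [-0.71  0.02  1.84 -0.    1.28 -2.83]
tool x,y,z rows: [[0.001, -0.006, -1.0], [-0.527, 0.85, -0.006], [0.85, 0.527, -0.002]]
finger r,bearing 0.1641 230.34
220 turn -0.143 shift [ 5.1 28.7 -7.7]
205 turn 0.119 shift [ 4.9 71.7 -8.2]
190 turn 0.381 shift [  4.6 113.5   2.4]
175 turn 0.642 shift [  4.3 151.   23.5]
160 turn 0.904 shift [  4.1 181.9  53.6]
150 turn 1.079 shift [  4.  197.6  77.7]
142 turn 1.218 shift [  3.9 207.   98.7]
139.5 turn 1.262 shift [  3.9 209.4 105.5]
```

Emit:
servo_tool([
  [0.1,0,0,0,28,-8,-1],
  [0.27,0,0,0,70,-8,-1],
  [0.45,0,0,0,113,2,-1],
  [0.63,0,0,0,151,23,-1],
  [0.81,0,0,0,182,54,-1],
  [0.98,0,0,0,198,78,-1],
  [1.14,0,0,0,207,99,-1],
  [1.26,0,0,0,209.5,105.5,-1],
])

```text
time_s: 8.45
eef_pos: [0.4204, 0.0119, 0.2034]
eef_rot: [0.664, 0.243, 0.663, -0.247]
wrist_force: [0.5, 0.6, 0.3]
opening: 0.004
```

```bash
python3 - <<'E'
from h import *
plan([139.5],z=.037)
o,M=state(); c,T=wristcam(o,M); cv2.imwrite("pics/w3.png",c["pixels"])
E
```

```text
t 8.45 p [0.4204 0.0119 0.2034] F [0.5  0.65 0.3 ] open 0.004 q [-0.25 -0.15  2.   -0.01  1.29 -1.11]
tool x,y,z rows: [[0.0, -0.005, -1.0], [0.65, 0.76, -0.004], [0.76, -0.65, 0.004]]
finger r,bearing 0.1661 139.16
139.5 turn -0.001 shift [166.4  -0.4   0.4]
t 8.45 p [0.4204 0.0119 0.2034] F [0.5  0.65 0.3 ] open 0.004 q [-0.25 -0.15  2.   -0.01  1.29 -1.11]
tool x,y,z rows: [[0.0, -0.005, -1.0], [0.65, 0.76, -0.004], [0.76, -0.65, 0.004]]
finger r,bearing 0.1661 139.16
```

View pics/w3.png

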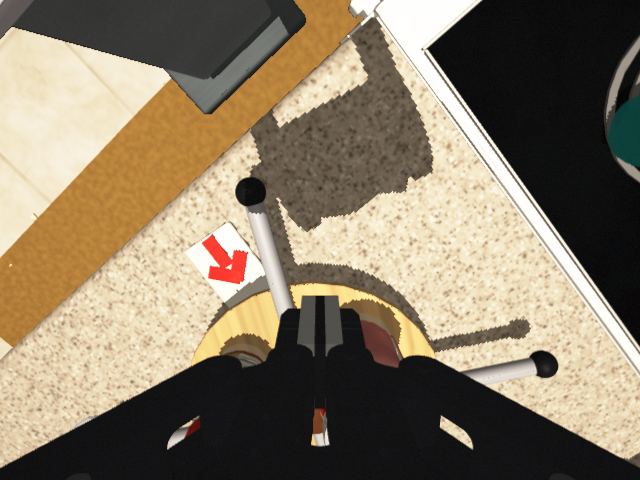

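Arrow fully visible at (222,262). The near spoke (ball at (250,192)) lies just to the left of the finger, with free space to come down beside it.

```bash
python3 - <<'E'
from h import *
o,M=state(); c,T=wristcam(o,M)
im=c["pixels"].astype(int); b,g,r=im[...,0],im[...,1],im[...,2]
m=(r>120)&(g<80)&(b<80); m[:,:180]=0;m[:, 275:]=0; m[:215]=0;m[300:]=0
ys,xs=np.nonzero(m)
P=np.array([onz(c,x,y,.005) for x,y in zip(xs,ys)])
br("arrow",P.mean(0)); q=P.mean(0)[:2]; vt=np.linalg.svd(P[:,:2]-q)[2]; print(len(xs),np.degrees(np.arctan2(vt[0][1],vt[0][0])))
br("ball",onz(c,250,192,.05)); br("ball2",onz(c,543,364,.05))
E
```

```text
t 8.5 p [0.4206 0.0119 0.2034] F [0.18 0.   0.56] open 0.003 q [-0.25 -0.15  2.   -0.    1.29 -1.11]
tool x,y,z rows: [[0.001, -0.005, -1.0], [0.653, 0.757, -0.003], [0.757, -0.653, 0.004]]
finger r,bearing 0.1659 139.11
arrow [ 0.4061 -0.084   0.005 ] 0.1405 174.8
1090 -6.644954055823441
ball [ 0.3733 -0.0134  0.05  ] 0.1918 154.2
ball2 [0.6322 0.0699 0.05  ] 0.1876 62.6
```

Emit:
servo_tool([
  [0,0,0,20,0,0,-1],
  [0,0,0,50,0,0,-1],
  [0,0,0,85,0,0,-1],
  [0,0,0,115,0,0,-1],
  [0,0,0,140,0,0,-1],
  [0,0,0,158,0,0,-1],
  [0,0,0,166,0,0,-1],
  [0,0,0,166,0,0,-1],
])

```text
time_s: 9.55
eef_pos: [0.4198, 0.0103, 0.0371]
eef_rot: [0.664, 0.242, 0.663, -0.245]
wrist_force: [-0.4, 0.3, 0.7]
opening: 0.001
```

```bash
python3 - <<'E'
from h import *
plan([141,143,145,147.5,150,152.5,155,157])
E
```

```text
t 9.55 p [0.4198 0.0103 0.0371] F [-0.36  0.28  0.69] open 0.001 q [-0.26  0.13  2.12 -0.01  0.89 -1.12]
tool x,y,z rows: [[-0.001, -0.005, -1.0], [0.647, 0.763, -0.004], [0.763, -0.647, 0.003]]
finger r,bearing 0.1655 139.71
141 turn -0.023 shift [ 0.1 -3.7  0.5]
143 turn -0.058 shift [ 0.2 -9.5  0.7]
145 turn -0.093 shift [  0.2 -15.2   1.2]
147.5 turn -0.136 shift [  0.2 -22.4   2. ]
150 turn -0.18 shift [  0.3 -29.5   3.1]
152.5 turn -0.224 shift [  0.3 -36.5   4.6]
155 turn -0.267 shift [  0.3 -43.5   6.3]
157 turn -0.302 shift [  0.4 -49.    7.9]
```

Emit:
servo_tool([
  [-0.02,0,0,0,-4,0.5,-1],
  [-0.06,0,0,0,-9.5,0.5,-1],
  [-0.09,0,0,0,-15,1,-1],
  [-0.135,0,0,0,-22.5,2,-1],
  [-0.18,0,0,0,-29.5,3,-1],
  [-0.225,0,0,0,-36.5,4.5,-1],
  [-0.265,0,0,0,-43.5,6.5,-1],
  [-0.3,0,0,0,-49,8,-1],
])

```text
time_s: 10.55
eef_pos: [0.3943, -0.0326, 0.0381]
eef_rot: [0.693, 0.139, 0.692, -0.143]
wrist_force: [-0.4, 0.4, -0.2]
opening: 0.002
```

```bash
python3 - <<'E'
from h import *
plan([159,161.5,164,166.5,169,171.5,174,176])
E
```

```text
t 10.55 p [ 0.3943 -0.0326  0.0381] F [-0.35  0.44 -0.2 ] open 0.002 q [-0.38  0.08  2.18 -0.01  0.88 -1.55]
tool x,y,z rows: [[0.0, -0.005, -1.0], [0.391, 0.921, -0.005], [0.921, -0.391, 0.002]]
finger r,bearing 0.1646 157.09
159 turn -0.035 shift [ 1.1 -5.5 -0.3]
161.5 turn -0.078 shift [  1.1 -12.7   0.1]
164 turn -0.122 shift [  1.2 -19.8   0.9]
166.5 turn -0.166 shift [  1.2 -27.    1.9]
169 turn -0.209 shift [  1.3 -34.    3.2]
171.5 turn -0.253 shift [  1.3 -41.1   4.9]
174 turn -0.296 shift [  1.3 -48.    6.8]
176 turn -0.331 shift [  1.4 -53.5   8.6]
```

Emit:
servo_tool([
  [-0.035,0,0,1,-5.5,0,-1],
  [-0.08,0,0,1,-12.5,0,-1],
  [-0.12,0,0,1,-20,1,-1],
  [-0.165,0,0,1,-27,2,-1],
  [-0.21,0,0,1,-34,3,-1],
  [-0.25,0,0,1,-41,5,-1],
  [-0.295,0,0,1,-48,7,-1],
  [-0.33,0,0,1,-53.5,8.5,-1],
])

```text
time_s: 11.55
eef_pos: [0.3813, -0.0856, 0.038]
eef_rot: [0.707, 0.022, 0.706, -0.026]
wrist_force: [0.5, 0.9, -0.4]
opening: 0.003
```

```bash
python3 - <<'E'
from h import *
plan([178,180.5,183,185.5,188,190.5,193,195])
E
```

```text
t 11.55 p [ 0.3813 -0.0856  0.038 ] F [ 0.45  0.87 -0.37] open 0.003 q [-0.52  0.07  2.19 -0.01  0.88 -2.02]
tool x,y,z rows: [[0.001, -0.006, -1.0], [0.069, 0.998, -0.006], [0.998, -0.069, 0.001]]
finger r,bearing 0.165 176.15
178 turn -0.034 shift [ 1.  -5.3  0.1]
180.5 turn -0.077 shift [  1.1 -12.5   0.5]
183 turn -0.121 shift [  1.1 -19.7   1.2]
185.5 turn -0.165 shift [  1.2 -26.8   2.3]
188 turn -0.208 shift [  1.2 -33.9   3.6]
190.5 turn -0.252 shift [  1.2 -40.9   5.3]
193 turn -0.296 shift [  1.3 -47.8   7.2]
195 turn -0.331 shift [  1.3 -53.3   9. ]
```

Emit:
servo_tool([
  [-0.035,0,0,1,-5.5,0,-1],
  [-0.08,0,0,1,-12.5,0.5,-1],
  [-0.12,0,0,1,-20,1,-1],
  [-0.165,0,0,1,-27,2,-1],
  [-0.21,0,0,1,-34,3.5,-1],
  [-0.25,0,0,1,-41,5,-1],
  [-0.295,0,0,1,-48,7,-1],
  [-0.33,0,0,1,-53.5,9,-1],
])

```text
time_s: 12.55
eef_pos: [0.3866, -0.14, 0.0379]
eef_rot: [0.701, -0.095, 0.701, 0.091]
wrist_force: [-1.3, 1.2, -0.6]
opening: 0.002
```

```bash
python3 - <<'E'
from h import *
plan([197,199,201,202.5,204,205,206,206])
E
```

```text
t 12.55 p [ 0.3866 -0.14    0.0379] F [-1.27  1.2  -0.56] open 0.002 q [-0.63  0.11  2.14 -0.01  0.88 -2.47]
tool x,y,z rows: [[0.001, -0.006, -1.0], [-0.261, 0.965, -0.006], [0.965, 0.261, -0.0]]
finger r,bearing 0.1652 195.21
197 turn -0.033 shift [ 1.  -5.1  0.3]
199 turn -0.068 shift [  1.  -10.9   0.6]
201 turn -0.103 shift [  1.  -16.6   1.1]
202.5 turn -0.129 shift [  1.1 -20.9   1.6]
204 turn -0.155 shift [  1.1 -25.2   2.2]
205 turn -0.173 shift [  1.1 -28.    2.6]
206 turn -0.19 shift [  1.1 -30.9   3.2]
206 turn -0.19 shift [  1.1 -30.9   3.2]
```

Emit:
servo_tool([
  [-0.03,0,0,1,-5,0,-1],
  [-0.07,0,0,1,-11,0.5,-1],
  [-0.1,0,0,1,-16.5,1,-1],
  [-0.13,0,0,1,-21,1.5,-1],
  [-0.155,0,0,1,-25,2,-1],
  [-0.17,0,0,1,-28,2.5,-1],
  [-0.19,0,0,1,-31,3,-1],
  [-0.19,0,0,1,-31,3,-1],
])

```text
time_s: 13.55
eef_pos: [0.3978, -0.1695, 0.0372]
eef_rot: [0.689, -0.161, 0.689, 0.157]
wrist_force: [0.7, 0.3, 0.5]
opening: 0.002
```

```bash
python3 - <<'E'
from h import *
from bench import ctrl
o,M=state()
c=ctrl.camera("side");im=np.array(c["pixels"]); cv2.imwrite("pics/s6.png",im[140:320,200:460].repeat(3,0).repeat(3,1))
s=ctrl.camera("scene");im2=np.array(s["pixels"]); cv2.imwrite("pics/s7.png",im2[170:350,190:430].repeat(3,0).repeat(3,1))
pickle.dump(dict(side=c,scene=s),open("c3.pkl","wb"))
for n,k,c,(x0,y0,x1,y1) in [("side",im,c,(200,180,450,330)),("scene",im2,s,(200,220,430,340))]:
    for b in blobs(k[y0:y1,x0:x1].max(2)<45):
        if b[1][4]<200: br(n+str((b[0][0]+x0,b[0][1]+y0)),onz(c,b[0][0]+x0,b[0][1]+y0,.05))
E
```

```text
t 13.55 p [ 0.3978 -0.1695  0.0372] F [0.71 0.27 0.5 ] open 0.002 q [-0.68  0.16  2.09 -0.01  0.89 -2.7 ]
tool x,y,z rows: [[0.002, -0.006, -1.0], [-0.439, 0.899, -0.006], [0.899, 0.439, -0.001]]
finger r,bearing 0.1651 206.15
side(241.7, 256.2) [0.7049 0.0101 0.05  ] 0.1915 33.9
side(373.0, 285.2) [0.4414 0.0677 0.05  ] 0.1948 122.5
side(216.0, 327.7) [0.6749 0.2155 0.05  ] 0.3377 67.6
scene(203.0, 238.0) [0.519  0.1736 0.05  ] 0.2717 95.7
scene(404.6, 274.0) [ 0.6506 -0.2605  0.05  ] 0.1944 302.6
scene(300.6, 320.9) [ 0.3849 -0.2017  0.05  ] 0.1923 213.1
```

View pics/s6.png

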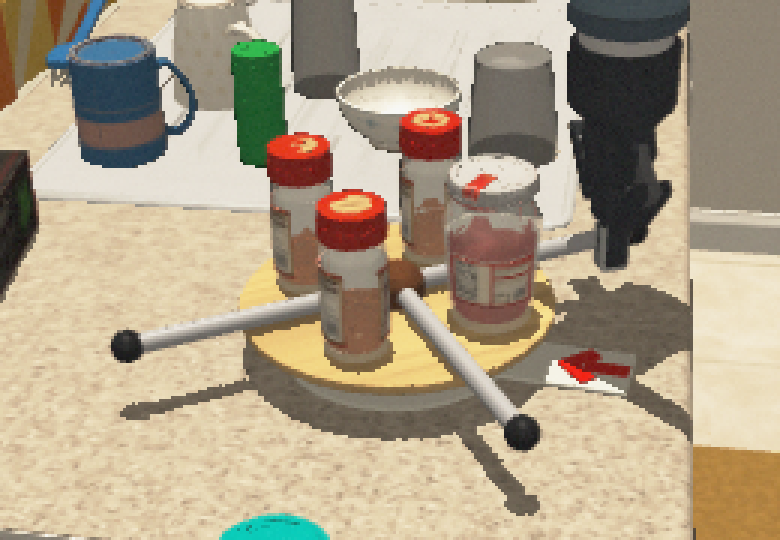

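View pics/s7.png

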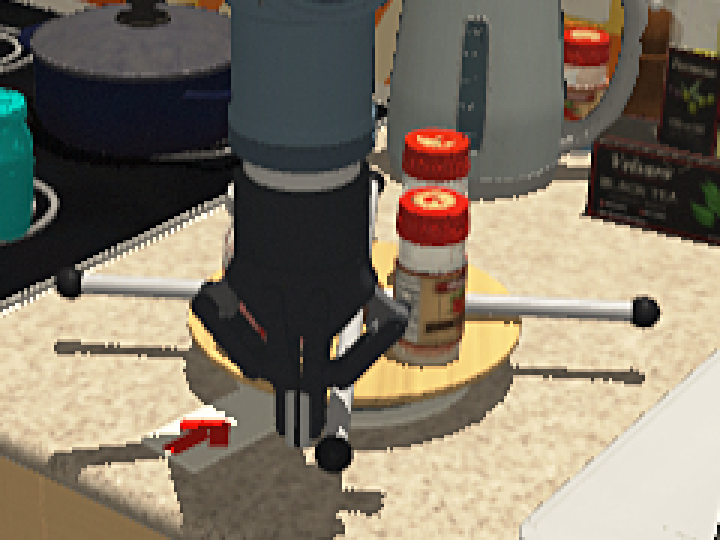

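```bash
python3 - <<'E'
from h import *
d=pickle.load(open("c3.pkl","rb"));D=d["side"]
br("lid",onz(D,364.3,198.7,.148))
for u in(363.3,365.3): br("lid",onz(D,u,198.7,.148))
# base: left/right edges of jar bottom crop x 448..536, near rim
for u,v in[(364.0,248)]: br("base centre",onz(D,u,246,.042))
plan([208,209,208,204])
E
```

```text
lid [ 0.4745 -0.0757  0.148 ] 0.0745 163.7
lid [ 0.4764 -0.0755  0.148 ] 0.0728 163.0
lid [ 0.4726 -0.076   0.148 ] 0.0763 164.2
base centre [ 0.4733 -0.0741  0.042 ] 0.0761 162.7
t 13.65 p [ 0.3977 -0.1693  0.0371] F [-0.54  0.14 -0.3 ] open -0.007 q [-0.68  0.16  2.09 -0.01  0.89 -2.7 ]
tool x,y,z rows: [[0.002, -0.006, -1.0], [-0.438, 0.899, -0.006], [0.899, 0.438, -0.001]]
finger r,bearing 0.1651 206.08
208 turn -0.035 shift [ 0.2 -5.5  0.2]
209 turn -0.053 shift [ 0.2 -8.4  0.3]
208 turn -0.035 shift [ 0.2 -5.5  0.2]
204 turn 0.035 shift [0.1 6.  0.2]
```

Emit:
servo_tool([
  [0,0,0,0,6,-1,-1],
  [0,0,0,0,14,-3,-1],
  [0,0,0,-15,15,-5,-1],
  [0,0,0,-50,15,-10,-1],
  [0,0,0,-90,15,-15,-1],
  [0,0,0,-130,15,-20,-1],
  [0,0,0,-160,15,-25,-1],
  [0,0,0,-175,15,-30,-1],
])

```text
time_s: 14.65
eef_pos: [0.364, -0.1679, 0.2135]
eef_rot: [0.69, -0.162, 0.688, 0.156]
wrist_force: [0.1, 0.7, -0.6]
opening: -0.002
```

Emit:
servo_tool([
  [0.1,0,0,0,25,0,-1],
  [0.2,0,0,0,70,0,-1],
  [0.35,0,0,0,120,0,-1],
  [0.5,0,0,0,170,-10,-1],
  [0.65,0,0,0,220,-25,-1],
  [0.8,0,0,0,265,-45,-1],
  [0.95,0,0,0,300,-60,-1],
  [1.0,0,0,0,320,-70,-1],
])

```text
time_s: 15.65
eef_pos: [0.1787, 0.1008, 0.2073]
eef_rot: [0.677, 0.184, 0.684, -0.199]
wrist_force: [-0.8, -0.5, 0.3]
opening: 0.003
```

```bash
python3 - <<'E'
from h import *
from bench import ctrl
o,M=state()
c=ctrl.camera("side");im=np.array(c["pixels"]); cv2.imwrite("pics/s8.png",cv2.resize(im[150:320,220:440],None,fx=3.5,fy=3.5,interpolation=cv2.INTER_NEAREST))
s=ctrl.camera("scene");im2=np.array(s["pixels"]); cv2.imwrite("pics/s9.png",cv2.resize(im2[190:350,200:420],None,fx=3.5,fy=3.5,interpolation=cv2.INTER_NEAREST))
pickle.dump(dict(side=c,scene=s),open("c4.pkl","wb"))
for n,k,c,(x0,y0,x1,y1) in [("side",im,c,(200,180,450,330)),("scene",im2,s,(200,220,430,340))]:
    for b in blobs(k[y0:y1,x0:x1].max(2)<45):
        if b[1][4]<200: br(n+str((b[0][0]+x0,b[0][1]+y0)),onz(c,b[0][0]+x0,b[0][1]+y0,.05))
E
```

```text
t 15.65 p [0.1787 0.1008 0.2073] F [-0.82 -0.5   0.31] open 0.003 q [-0.06 -0.89  2.42 -0.02  1.63 -1.09]
tool x,y,z rows: [[-0.015, -0.017, -1.0], [0.522, 0.853, -0.022], [0.853, -0.522, -0.004]]
finger r,bearing 0.417 151.73
side(411.6, 217.3) [ 0.3811 -0.1968  0.05  ] 0.1929 211.3
side(241.5, 256.2) [0.7053 0.0101 0.05  ] 0.1918 33.8
side(373.2, 285.1) [0.4411 0.0673 0.05  ] 0.1947 122.6
side(216.0, 327.7) [0.6749 0.2155 0.05  ] 0.3377 67.6
scene(313.5, 229.5) [0.7153 0.0112 0.05  ] 0.2007 32.5
scene(203.0, 238.0) [0.519  0.1736 0.05  ] 0.2717 95.7
scene(404.6, 274.0) [ 0.6506 -0.2605  0.05  ] 0.1944 302.6
scene(300.7, 321.3) [ 0.384  -0.2025  0.05  ] 0.1935 213.2
```

View pics/s8.png

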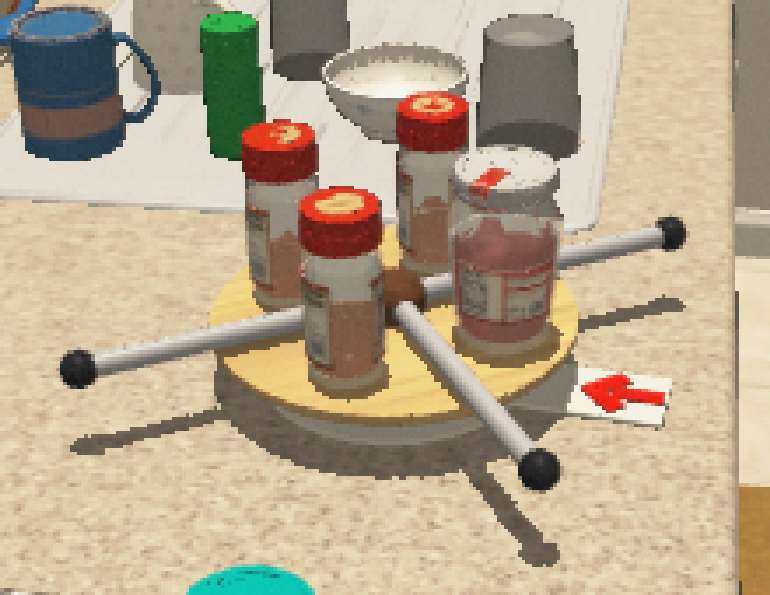

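View pics/s9.png

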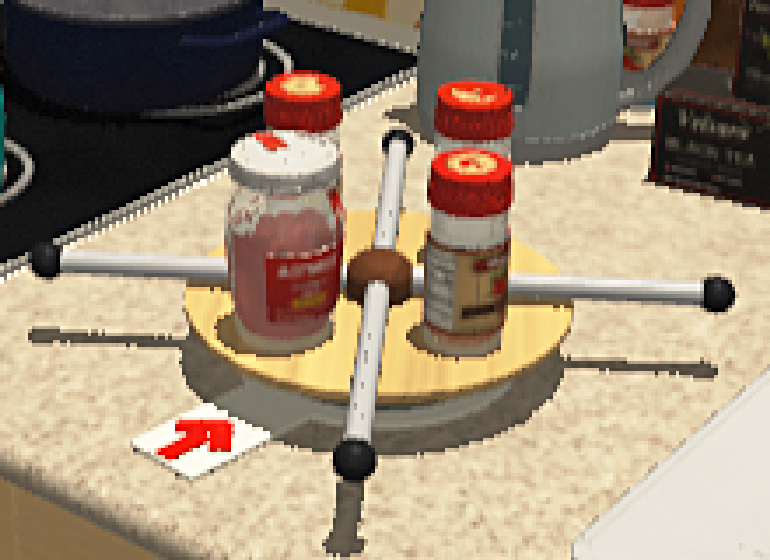

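The jar is now nearly in line with the arrow. Measuring each camera's bearings relative to its own ball-derived axis cancels calibration bias. Joint 2 is at the edge of its range here, so I'll move it back first.

Emit:
servo_tool([
  [0,0,0,0,5,10,-1],
  [0,0,0,0,20,35,-1],
  [0,0,0,0,45,60,-1],
  [0,0,0,0,70,80,-1],
  [0,0,0,0,90,95,-1],
  [0,0,0,0,100,100,-1],
  [0,0,0,0,100,100,-1],
  [0,0,0,0,100,100,-1],
])

```text
time_s: 16.75
eef_pos: [0.3148, 0.1353, 0.2046]
eef_rot: [0.678, 0.182, 0.685, -0.196]
wrist_force: [0.3, 0.3, 0.7]
opening: 0.004
```

```bash
cat > meas.py <<'E'
from h import *
def meas(cam,balls,lid,base,box,name):
    im=np.array(cam["pixels"]).astype(int)
    B={b:onz(cam,*p,.05)[:2] for b,p in balls.items()}
    # LSQ: axis + angle; ball k at axis+.192*(cos(th+k*90))
    from scipy.optimize import least_squares
    def f(p): return np.concatenate([B[k]-p[:2]-.192*np.array([np.cos(p[2]+k*np.pi/2),np.sin(p[2]+k*np.pi/2)]) for k in B])
    s=least_squares(f,[.546,-.0967,np.radians(33)]) ; ax=s.x[:2]
    print(name,"axis",ax.round(4),"spoke",np.degrees(s.x[2]).round(2),"res mm",(s.fun*1000).round(1))
    def q(n,X): v=X[:2]-ax; print("  ",n,np.hypot(*v).round(4),(np.degrees(np.arctan2(v[1],v[0]))%360).round(2))
    q("lid",onz(cam,*lid,.148)); q("base",onz(cam,*base,.04))
    x0,y0,x1,y1=box; b,g,r=[im[y0:y1,x0:x1,i] for i in range(3)]
    for nm,m,z in[("red",(r>140)&(g<110)&(b<110),.005)]:
        ys,xs=np.nonzero(m); P=np.array([onz(cam,x+x0,y+y0,z)[:2] for x,y in zip(xs,ys)])
        q(nm+str(len(xs)),P.mean(0)); vt=np.linalg.svd(P-P.mean(0))[2][0]; print("    pdir",np.degrees(np.arctan2(vt[1],vt[0]))%180)
E
python3 - <<'E'
from meas import *
o,M=state()
d=pickle.load(open("c4.pkl","rb"));S=d["scene"];D=d["side"]
# k: spoke k bearing th+90k ; th~33
meas(D,{2:(411.6,217.3),0:(241.5,256.2),1:(373.2,285.1)},(364.6,198.3),(363.7,243.4),(380,250,415,275),"side")
meas(S,{2:(300.7,321.3),0:(313.5,230.5),1:(213.1,264.3),3:(404.6,274)},(281.6,234.3),(281.1,283.3),(238,302,275,328),"scene")
E
```

```text
t 16.75 p [0.3148 0.1353 0.2046] F [0.32 0.26 0.66] open 0.004 q [ 0.07 -0.36  2.16 -0.02  1.36 -0.96]
tool x,y,z rows: [[-0.015, -0.017, -1.0], [0.515, 0.857, -0.023], [0.857, -0.515, -0.005]]
finger r,bearing 0.3275 134.9
side axis [ 0.5436 -0.0937] spoke 32.52 res mm [-0.6  0.2 -0.1  0.6  0.7 -0.8]
   lid 0.0713 166.89
   base 0.0685 174.69
   red131 0.1379 174.66
    pdir 175.29066447365096
scene axis [ 0.5467 -0.0978] spoke 32.78 res mm [-1.2 -0.7  2.4  1.6 -1.1  0.4 -0.  -1.3]
   lid 0.0729 171.73
   base 0.0682 166.3
   red137 0.1401 173.41
    pdir 173.0580314903704
```

```bash
cat >> meas.py <<'E'
def col(cs,r=None):
    # cs: (cam, axis, u_lid, u_base): jar offset from the axis by pixel columns only
    from scipy.optimize import least_squares
    def f(p):
        R=[]
        for c,a,ul,ub in cs:
            X=np.array([a[0]+p[0],a[1]+p[1]])
            if ul: R.append(proj(c,[*X,.145])[0]-ul)
            if ub: R.append(proj(c,[*X,.06])[0]-ub)
        return R
    s=least_squares(f,[-.07,0]); print("jar off",s.x.round(4),"r",np.hypot(*s.x).round(4),"bearing",(np.degrees(np.arctan2(s.x[1],s.x[0]))%360).round(2),"res",np.round(s.fun,2))
E
python3 - <<'E'
from meas import *
d=pickle.load(open("c4.pkl","rb"));S=d["scene"];D=d["side"]
col([(D,(.5436,-.0937),364.6,363.7),(S,(.5467,-.0978),281.6,281.1)])
d=pickle.load(open("cams.pkl","rb"))
# initial, spokes at -1
meas(d["side"],{2:(424.8,242.8),0:(244.2,228.5),1:(310.5,289.6)},(301.2,202.9),(301.2,250),(380,250,415,275),"side0")
meas(d["scene"],{2:(241.3,307.7),0:(361.1,238.4),1:(240,243.5),3:(391.6,300.7)},(305,212.4),(303,250),(238,302,275,328),"scene0")
E
```

```text
jar off [-0.069   0.0135] r 0.0703 bearing 168.94 res [-0.13  0.13 -0.19  0.19]
side0 axis [ 0.5446 -0.0944] spoke -1.02 res mm [-0.6  0.6  0.6  0.6 -0.  -1.2]
   lid 0.0702 48.0
   base 0.0734 43.14
   red95 0.1408 173.07
    pdir 3.432028111525682
scene0 axis [ 0.5471 -0.0992] spoke -1.15 res mm [-1.4  1.1  4.1  1.  -1.3 -2.5 -1.3  0.4]
   lid 0.0616 45.8
   base 0.11 42.93
   red100 0.1427 171.73
    pdir 4.445003927032616
```

Jar bearing is 168.9° (r 70.3 mm, so consistent) and the arrow is about 173.8°, so about 4.8° remain. I'll return for a short final push.

```bash
python3 - <<'E'
from h import *
plan([199],z=.2)
E
```

```text
t 16.75 p [0.3148 0.1353 0.2046] F [0.32 0.26 0.66] open 0.004 q [ 0.07 -0.36  2.16 -0.02  1.36 -0.96]
tool x,y,z rows: [[-0.015, -0.017, -1.0], [0.515, 0.857, -0.023], [0.857, -0.515, -0.005]]
finger r,bearing 0.3275 134.9
199 turn -0.873 shift [   8.2 -206.   211.6]
```

Emit:
servo_tool([
  [-0.08,0,0,0,-18,18,-1],
  [-0.2,0,0,0,-50,50,-1],
  [-0.33,0,0,0,-85,87,-1],
  [-0.46,0,0,0,-120,122,-1],
  [-0.59,0,0,0,-150,155,-1],
  [-0.72,0,0,0,-180,185,-1],
  [-0.83,0,0,0,-198,204,-1],
  [-0.87,0,0,0,-206,212,-1],
])

```text
time_s: 17.75
eef_pos: [0.39, -0.1519, 0.2086]
eef_rot: [0.691, -0.121, 0.704, 0.111]
wrist_force: [-1.0, 1.3, -0.1]
opening: -0.002
```

```bash
python3 - <<'E'
from h import *
plan([199],z=.037)
E
```

```text
t 17.75 p [ 0.39   -0.1519  0.2086] F [-0.95  1.3  -0.08] open -0.002 q [-0.64 -0.16  2.   -0.02  1.3  -2.53]
tool x,y,z rows: [[-0.015, -0.018, -1.0], [-0.324, 0.946, -0.012], [0.946, 0.323, -0.02]]
finger r,bearing 0.1655 199.5
199 turn -0.002 shift [171.5   3.5   3.9]
```

Emit:
servo_tool([
  [0,0,0,20,4,2,-1],
  [0,0,0,50,4,4,-1],
  [0,0,0,85,4,4,-1],
  [0,0,0,120,4,4,-1],
  [0,0,0,145,4,4,-1],
  [0,0,0,162,4,4,-1],
  [0,0,0,171,4,4,-1],
  [0,0,0,171,4,4,-1],
])

```text
time_s: 18.75
eef_pos: [0.3895, -0.1497, 0.0376]
eef_rot: [0.691, -0.121, 0.704, 0.111]
wrist_force: [-0.1, 0.5, 0.8]
opening: 0.0
```

```bash
python3 - <<'E'
from h import *
plan([200.5,202.5,204.5,206.5,208,209.3,210.4,211])
E
```

```text
t 18.75 p [ 0.3895 -0.1497  0.0376] F [-0.14  0.48  0.84] open 0.0 q [-0.63  0.13  2.12 -0.03  0.89 -2.52]
tool x,y,z rows: [[-0.016, -0.017, -1.0], [-0.324, 0.946, -0.011], [0.946, 0.323, -0.02]]
finger r,bearing 0.1652 198.73
200.5 turn -0.029 shift [ 0.6 -5.1  0.3]
202.5 turn -0.063 shift [  0.7 -10.9   0.6]
204.5 turn -0.098 shift [  0.8 -16.6   1. ]
206.5 turn -0.133 shift [  0.8 -22.3   1.7]
208 turn -0.159 shift [  0.8 -26.6   2.3]
209.3 turn -0.182 shift [  0.9 -30.3   3. ]
210.4 turn -0.201 shift [  0.9 -33.4   3.6]
211 turn -0.212 shift [  0.9 -35.1   3.9]
```

Emit:
servo_tool([
  [-0.03,0,0,0.5,-5,0,-1],
  [-0.065,0,0,0.5,-11,0.5,-1],
  [-0.1,0,0,0.5,-16.5,1,-1],
  [-0.135,0,0,0.5,-22.5,1.5,-1],
  [-0.16,0,0,1,-26.5,2.5,-1],
  [-0.18,0,0,1,-30.5,3,-1],
  [-0.2,0,0,1,-33.5,3.5,-1],
  [-0.21,0,0,1,-35,4,-1],
])

```text
time_s: 19.75
eef_pos: [0.4047, -0.1817, 0.0369]
eef_rot: [0.674, -0.193, 0.688, 0.184]
wrist_force: [-0.9, 0.4, 0.4]
opening: 0.003
```

```bash
python3 - <<'E'
from h import *
o,M=state()
E
```

```text
t 19.75 p [ 0.4047 -0.1817  0.0369] F [-0.89  0.41  0.36] open 0.003 q [-0.67  0.19  2.06 -0.03  0.9  -2.77]
tool x,y,z rows: [[-0.016, -0.017, -1.0], [-0.514, 0.858, -0.007], [0.857, 0.514, -0.022]]
finger r,bearing 0.165 211.03
```

Emit:
servo_tool([
  [0,0,0,0,4,0,-1],
  [0,0,0,0,12,-2,-1],
  [0,0,0,-15,15,-5,-1],
  [0,0,0,-50,15,-10,-1],
  [0,0,0,-90,15,-15,-1],
  [0,0,0,-130,15,-20,-1],
  [0,0,0,-160,15,-25,-1],
  [0,0,0,-175,15,-25,-1],
])

```text
time_s: 20.75
eef_pos: [0.3784, -0.1788, 0.2138]
eef_rot: [0.675, -0.194, 0.688, 0.183]
wrist_force: [0.1, -0.3, -0.2]
opening: 0.001
```

```bash
python3 - <<'E'
from h import *
o,M=state(); p=np.array(o["eef_pos"])
print(M.T@(np.array([.315,.14,.215])-p)*1000)
E
```

```text
t 20.75 p [ 0.3784 -0.1788  0.2138] F [ 0.06 -0.32 -0.2 ] open 0.001 q [-0.71 -0.17  1.99 -0.02  1.31 -2.81]
tool x,y,z rows: [[-0.014, -0.019, -1.0], [-0.514, 0.858, -0.009], [0.858, 0.514, -0.022]]
finger r,bearing 0.1867 206.1
[ -6.37436152 306.00698972 109.43472834]
```

Emit:
servo_tool([
  [0.1,0,0,-5,25,9,-1],
  [0.23,0,0,-5,65,23,-1],
  [0.36,0,0,-5,110,39,-1],
  [0.5,0,0,-5,160,57,-1],
  [0.64,0,0,-5,210,75,-1],
  [0.78,0,0,-5,255,91,-1],
  [0.92,0,0,-5,290,104,-1],
  [1.0,0,0,-5,306,109,-1],
])

```text
time_s: 21.75
eef_pos: [0.3131, 0.1416, 0.2126]
eef_rot: [0.685, 0.154, 0.692, -0.169]
wrist_force: [0.2, -0.6, 0.5]
opening: 0.0
```

Emit:
servo_tool([
  [0,0,0,0,20,0,-1],
  [0,0,0,0,55,0,-1],
  [0,0,0,0,90,0,-1],
  [0,0,0,0,125,0,-1],
  [0,0,0,0,150,0,-1],
  [0,0,0,0,160,0,-1],
  [0,0,0,0,160,0,-1],
  [0,0,0,0,160,0,-1],
])

```text
time_s: 22.75
eef_pos: [0.3837, 0.2842, 0.2085]
eef_rot: [0.684, 0.154, 0.692, -0.17]
wrist_force: [0.1, 0.1, -0.4]
opening: -0.0
```

```bash
python3 - <<'E'
from h import *
from bench import ctrl
o,M=state()
c=ctrl.camera("side");im=np.array(c["pixels"]); cv2.imwrite("pics/f8.png",cv2.resize(im[150:320,220:440],None,fx=3.5,fy=3.5,interpolation=cv2.INTER_NEAREST))
s=ctrl.camera("scene");im2=np.array(s["pixels"]); cv2.imwrite("pics/f9.png",cv2.resize(im2[190:350,200:420],None,fx=3.5,fy=3.5,interpolation=cv2.INTER_NEAREST))
pickle.dump(dict(side=c,scene=s),open("c5.pkl","wb"))
for n,k,c,(x0,y0,x1,y1) in [("side",im,c,(200,180,450,330)),("scene",im2,s,(200,220,430,340))]:
    for b in blobs(k[y0:y1,x0:x1].max(2)<45):
        if b[1][4]<200: br(n+str((b[0][0]+x0,b[0][1]+y0)),onz(c,b[0][0]+x0,b[0][1]+y0,.05))
E
```

```text
t 22.75 p [0.3837 0.2842 0.2085] F [ 0.12  0.07 -0.37] open -0.0 q [ 0.4  -0.    1.85 -0.01  1.31 -0.71]
tool x,y,z rows: [[-0.016, -0.019, -1.0], [0.445, 0.895, -0.024], [0.896, -0.445, -0.006]]
finger r,bearing 0.414 113.08
side(244.2, 260.4) [0.695  0.0238 0.05  ] 0.1916 39.0
side(381.2, 282.7) [0.4278 0.0582 0.05  ] 0.1948 127.4
side(216.0, 327.7) [0.6749 0.2155 0.05  ] 0.3377 67.6
scene(203.0, 238.0) [0.519  0.1736 0.05  ] 0.2717 95.7
scene(211.1, 268.1) [0.4273 0.0551 0.05  ] 0.1927 128.0
scene(403.6, 270.2) [ 0.6641 -0.2512  0.05  ] 0.1945 307.4
scene(310.5, 321.6) [ 0.3937 -0.2161  0.05  ] 0.1936 218.1
```

View pics/f8.png

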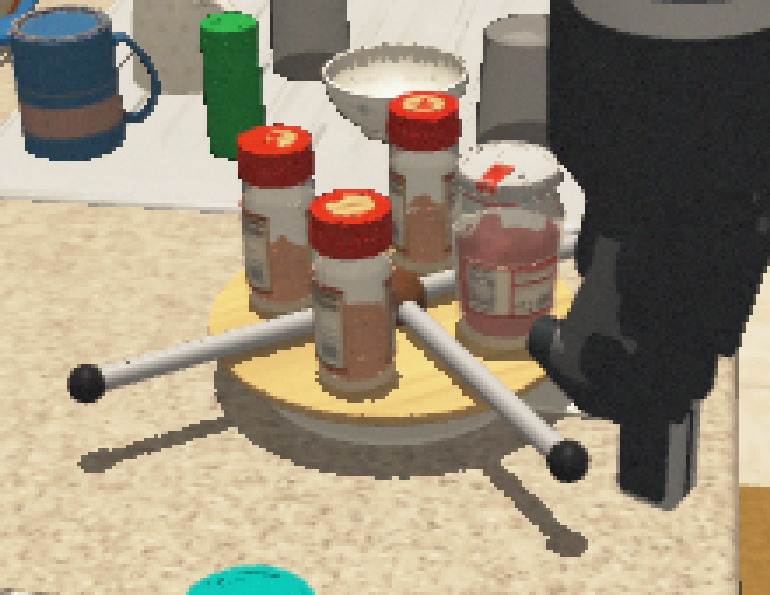

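View pics/f9.png

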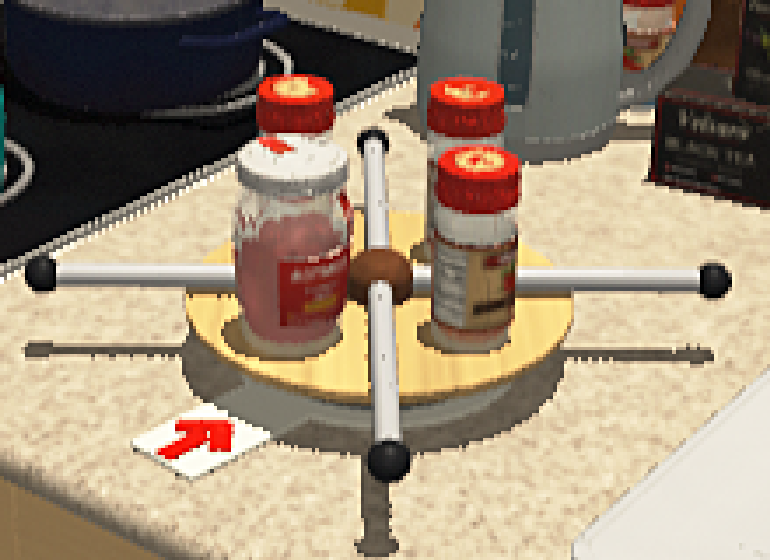

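```bash
python3 - <<'E'
from meas import *
d=pickle.load(open("c5.pkl","rb"));S=d["scene"];D=d["side"]
meas(S,{2:(310.5,321.6),0:(306.5,231),1:(211.1,268.1),3:(403.6,270.2)},(283.6,234.5),(283.1,284),(238,302,275,328),"scene")
meas(D,{0:(244.2,260.4),1:(381.2,282.7)},(365.3,198),(364.9,243.4),(380,250,415,275),"side")
col([(D,(.5440,-.0940),365.3,364.9),(S,(.5467,-.0978),283.6,283.1)])
E
```

```text
scene axis [ 0.5457 -0.0984] spoke 37.68 res mm [-0.1 -0.3  0.1 -0.4 -1.   1.6  1.  -0.9]
   lid 0.07 173.73
   base 0.0661 169.59
   red136 0.1391 173.15
    pdir 173.80347128311212
side axis [ 0.5441 -0.0937] spoke 37.66 res mm [-1.   0.1  1.  -0.1]
   lid 0.0726 168.38
   base 0.0713 175.23meas.py:15: RuntimeWarning: Mean of empty slice.
  q(nm+str(len(xs)),P.mean(0)); vt=np.linalg.svd(P-P.mean(0))[2][0]; print("    pdir",np.degrees(np.arctan2(vt[1],vt[0]))%180)
  ret = ret.dtype.type(ret / rcount)
Traceback (most recent call last):
  File "meas.py", line 15, in meas
    q(nm+str(len(xs)),P.mean(0)); vt=np.linalg.svd(P-P.mean(0))[2][0]; print("    pdir",np.degrees(np.arctan2(vt[1],vt[0]))%180)
    ~^^^^^^^^^^^^^^^^^^^^^^^^^^^
  File "meas.py", line 10, in q
    def q(n,X): v=X[:2]-ax; print("  ",n,np.hypot(*v).round(4),(np.degrees(np.arctan2(v[1],v[0]))%360).round(2))
                  ~^^^^
IndexError: invalid index to scalar variable.
```

```bash
python3 - <<'E'
from meas import *
d=pickle.load(open("c5.pkl","rb"));S=d["scene"];D=d["side"]
col([(D,(.5440,-.0937),365.3,364.9),(S,(.5462,-.0981),283.6,283.1)])
E
```

```text
jar off [-0.0706  0.0073] r 0.0709 bearing 174.13 res [ 0.14 -0.14 -0.15  0.16]
```

The jar is at 174.1° by columns from both views, against the arrow at 173.2–174.7° (mostly about 173.5°). All four jars stand and the finger is well clear, so I'm handing in.

```bash
python3 - <<'E'
from bench import ctrl
print(ctrl.hand_in())
E
```

```text
the job is handed in; nothing more can be done
None
```

The jam jar now stands in line with the red arrow, to within about 1–2°, and I handed the job in with the robot clear of everything.

**What I did:** I turned the tray about 129° counter-clockwise with the shut fingertip against the outer part of the spokes. It took two long pushes and a final 5° correction, with about 1–2 N read at the wrist. I then lifted the finger away and moved the arm well clear. This took about 23 s of the 67 s allowed.

**Last checks:**
- **Alignment:** Combining both cameras, the jar is at about 174.1° and 71 mm from the tray's axis. The arrow's estimates range from 172° to 175°, mostly about 173.5°.
- **Jars and bystanders:** All four jars were still standing on the disc. The look-alikes and the bowl looked undisturbed. The nearer glass was partly hidden behind the arm in the last side picture, but the arm never went near the draining board.

**Checks that disagreed:** Single-camera readings of the jar's bearing scattered between 168° and 175°, because the lid and base centres were picked by eye. I trusted the two-camera result instead. It also agrees with the 4.9° the spokes turned in the last push. The last side picture could not re-check the arrow, because the gripper hid it.

**One near miss:** While I was clearing the view, joint 2 reached its lower limit (−0.89 rad) for a moment, so I moved it back straight away.

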